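# Pack the goniometer's camera kit into its case

### The job

Pack the camera kit away in its case: stand the camera in the square pocket and the short lens in the round pocket, lay the backlight in the rectangular pocket, and slip the open extension tube over the post, each fully down and level. The tall lens and the bubble level do not belong to this kit: leave them standing where they are. These are optics, so set each piece down with care rather than dropping it.

Things in the scene. Friction and masses are not known exactly. Their poses are not given: they have to be found in the camera images.
- camera: The machine-vision camera: a dark metal box 40 x 40 mm, 50 mm tall, standing on its back, with a round steel lens mount (32 mm diameter, 4 mm high) on top, so 54 mm in all. Origin at the centre of its underside, x and y along the sides, z up. About 130 g.
- lens_short: The short lens: a black round barrel of 44 mm diameter, 60 mm tall in all, standing upright on its mount (the lowest 4 mm are only 30 mm across), glass on top, one thin bright ring. Origin at the centre of its underside, z up. About 180 g.
- tube: The extension tube: a plain aluminium ring open at both ends, 52 mm outer and 34 mm inner diameter, 28 mm tall, standing with its axis upright. Origin at the centre of its underside, z up. About 70 g.
- backlight: The backlight: a flat aluminium box 64 mm (its x) by 44 mm (its y), 28 mm tall, lying with its white diffuser window up. Origin at the centre of its underside, z up. About 150 g.
- lens_tall: The tall lens, which stays out: a black waisted barrel, 50 mm diameter at foot and top, 100 mm tall, standing upright, glass on top. Origin at the centre of its underside, z up.
- level: The bubble level, which stays out: a solid aluminium disc as wide as the extension tube (52 mm) but only 16 mm tall and closed on top by a round green window with a bubble. Origin at the centre of its underside, z up.
- block_square: Grey holder block, 94 x 94 x 24 mm high, origin at the centre of its underside (5 mm above the table), z up, immovable. Four such blocks fill a black open case (rim 20 mm above the table) two by two at 96 mm pitch, axes parallel. This one: a square pocket in the middle, 56 x 56 mm along x and y, 14 mm deep (floor 10 mm above the origin), for the camera.
- block_round: Grey holder block, 94 x 94 x 24 mm high, origin at the centre of its underside (5 mm above the table), z up, immovable. Four such blocks fill a black open case (rim 20 mm above the table) two by two at 96 mm pitch, axes parallel. This one: a round pocket in the middle, 62 mm diameter, 18 mm deep (floor 6 mm above the origin), for the short lens.
- block_rect: Grey holder block, 94 x 94 x 24 mm high, origin at the centre of its underside (5 mm above the table), z up, immovable. Four such blocks fill a black open case (rim 20 mm above the table) two by two at 96 mm pitch, axes parallel. This one: a rectangular pocket in the middle, 80 mm (its x) by 60 mm (its y), 10 mm deep (floor 14 mm above the origin), for the backlight.
- block_post: Grey holder block, 94 x 94 x 24 mm high, origin at the centre of its underside (5 mm above the table), z up, immovable. Four such blocks fill a black open case (rim 20 mm above the table) two by two at 96 mm pitch, axes parallel. This one: no pocket but a steel post, 14 mm diameter, rising 34 mm from the middle of the top face; the extension tube goes over it and rests on the top face.
Things that resemble listed ones, but are neither listed nor needed, are in the scene too. What is shaped like the backlight but turquoise is not meant.

How it is judged:
By the outcome, as a careful person would: the job done as asked, in the order asked, and still so for the second after the job is handed in, with the robot touching nothing.
It also fails if it takes over 106 s, if anything falls off the work surface, if the arm or the gripper's body presses on something with over 40 N, if the wrist force passes 120 N, or if a joint passes its speed limit or range.

### The arm

A 7-joint arm with a two-finger parallel gripper is mounted at the origin on the work surface. World frame = base frame: x ahead of the robot, y to its left, z up, the work surface at z = 0. Lengths are in m, angles in rad, forces in N, time in s.
With the tool pointing down it reaches from about 0.4 to 0.85 m from the base axis. Payload 10.4 kg.
Tool frame: the origin (TCP) lies at the very end of the fingers, on their centre line; the grasp point (between the pads) lies 19 mm behind it; z points along the fingers, y is the line along which they close (so a half turn about z gives the same grasp; the last joint's range is limited). The gripper opens to 85 mm and grips with 20 to 120 N. Pads are 22 mm wide; open, the fingers measure 114 mm over their backs; the gripper's body (76 mm by 85 mm) begins 54 mm behind the grasp point. The pads swing forward as they close: fully open they stand 13 mm farther back than shut.
Start: joints at [-1.244, 0.332, -0.065, 1.46, 0.022, 1.35, -0.088], TCP at [0.214, 0.587, 0.231] pointing down, gripper open.
Joint ranges: [-2.6, 2.6], [-0.5, 2.12], [-1.47, 1.34], [0.16, 2.42], [-1.27, 4.41], [0.06, 2.06], [-2.6, 2.6]. Speed limits (rad/s): [2.22, 2.22, 2.79, 2.79, 3.14, 3.14, 3.14].

### API

Orientations are given as a unit quaternion [x, y, z, w].
In Python, from workcell import manip, vision, order gives the robot as it stands. The module is installed in compiled form; this text tells all that it offers.
- The arm moves only by the tool move_arm, never from a script. Its argument "motion" is a list of rows, each a list of 3 entries, a list of its own where there are three numbers: the shift along the tool's x, y, z scaled (see below), then the turn, a rotation vector about the tool's x, y, z scaled (see below), then the opening, from -1 (shut) to 1 (fully open). In form: [[[dx, dy, dz], [wx, wy, wz], hand], ...]. A call has 1 to 12 rows; each row shifts and turns the commanded pose from where the row before left it, along the tool's axes as they then stand; what a row does not reach is not made up. The controller multiplies each number of a shift by 0.75 m and each number of a turn by pi/4 rad. A row lasts 1/10 s, in which the tool goes at most 50 mm and 8.59 degrees, less where a joint would pass 70% of its speed; a pose out of reach is approached as far as the arm can. A call with a number of a shift or a turn outside -1 to 1 is refused whole. A call with a gripper value outside its range is refused whole. The fingers move at their own pace and stop on an object; "newtons" is the grip in N (left out, the last holds). Time passes only in rows, so rows that do not move let the fingers close. It gives the time, the measured TCP pose, the force, the opening and the grip force at its end, in the units of the state.
- manip.get_obs(): the state, without advancing time (a new reading comes with each control period).
- vision.camera(name): name is "scene" or "top"; returns a dict with "pixels" (420x560x3 uint8, red, green, blue), "fx", "fy", "cx", "cy" (pixels), "R" (3x3) and "t" (3): a world point X has camera coordinates R X + t. Camera axes: x right, y down, z forward; pixel columns grow to the right and rows downward; lengths in m; the calibration is good to about 2 mm. A picture is of the moment at which its call begins. There is no depth.
- order.hand_in(): hands the job in; it is judged then, once.
The state is a dict: "clock": time; "joint_pos": joint angles; "joint_velocities": joint speeds; "tau": joint torques, N m; "position": TCP position; "ee_rot": TCP orientation; "ft_force": force on the tool from outside, world axes, zero at the start; "torque": the same for the moment, N m; "grip_width": opening from 0.0 (shut) to 1.0 (fully open); "grasp_force": force on a finger pad.
Only numpy, scipy, OpenCV 4.12 (cv2) and the standard library are available. Lean on these libraries where they do the work, as an engineer would, in place of code of your own. Each camera call takes 0.05 s, during which the arm holds its last target. There are 200 camera calls.

## Working session

There is one attempt and no reset: what is moved stays moved. The work goes in short steps, Python scripts to look and compute and a tool call to move; the robot and the scene stay as the last step left them, time stands still between calls to the robot, and variables do not carry over. Pictures are saved under pics/ and viewed, at most 14 in all, crops included, and the job is handed in when it is done.

Besides the shell and the picture viewer there is one more tool, called in YAML: its name, and indented under it one key for each argument. move_arm: Moves the arm, as the interface text tells. Its arguments: {"type":"object","properties":{"motion":{"type":"array"},"newtons":{"type":"number"}},"required":["motion"]}

```bash
mkdir -p pics; python3 - <<'E'
from workcell import manip, vision, order
import cv2,numpy as np
print(manip.get_obs())
for n in("scene","top"):
    c=vision.camera(n); cv2.imwrite(f"pics/{n}0.png",c["pixels"][:,:,::-1])
    print(n,{k:np.round(c[k],4).tolist() for k in c if k!="pixels"})
E
```

```text
{'clock': 0.0, 'joint_pos': array([-1.2436188 ,  0.33284097, -0.064689  ,  1.46100653,  0.02155528,
        1.34992432, -0.08848427]), 'joint_velocities': array([ 1.84792179e-03, -5.67196375e-04,  8.29031890e-04,  7.71065943e-05,
       -2.01412686e-04, -1.04619842e-03,  1.18744598e-03]), 'tau': array([-1.75835947e-03, -6.25437427e+01,  4.80403961e-02, -3.91593575e+01,
        1.61182584e-02,  1.02362290e-02,  2.16203563e-05]), 'position': array([0.21403838, 0.58676687, 0.23050407]), 'ee_rot': array([ 1.73989754e-01,  9.84747182e-01, -7.34347046e-04, -1.12839983e-04]), 'ft_force': array([-1.00994218,  0.77943562, -0.36339718]), 'torque': array([-0.01772195, -0.01443419, -0.03422234]), 'grasp_force': 0.0, 'grip_width': 0.9982091964251536}
scene {'fx': 515.0383, 'fy': 515.0383, 'cx': 280.5514, 'cy': 209.4834, 'R': [[0.4635, 0.8861, 0.0008], [0.6467, -0.3377, -0.6839], [-0.6057, 0.3175, -0.7296]], 't': [-0.2009, -0.2886, 1.402]}
top {'fx': 386.1355, 'fy': 386.1355, 'cx': 283.9579, 'cy': 211.6741, 'R': [[-0.0093, -0.9997, 0.0236], [-0.9865, 0.0053, -0.1637], [0.1635, -0.0248, -0.9862]], 't': [-0.0329, 0.5005, 0.8231]}
```

View pics/scene0.png

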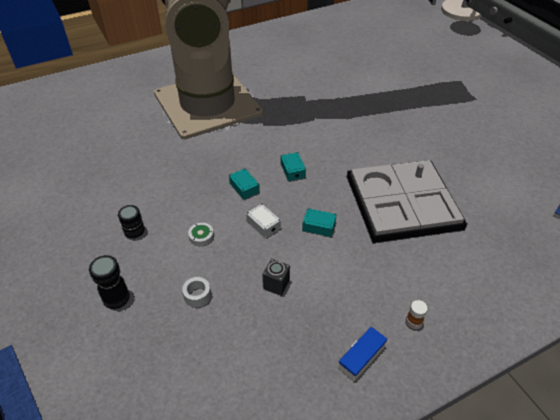

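View pics/top0.png

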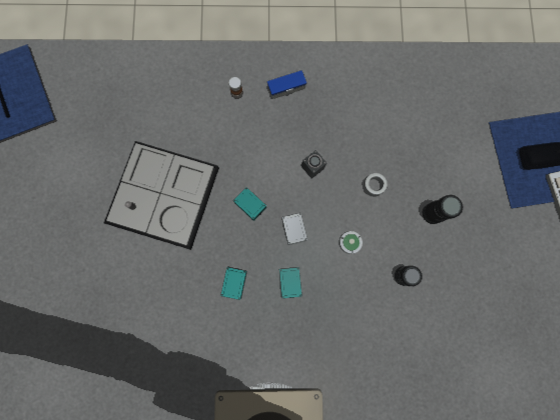

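The scene view shows the kit. In the top view the case is at about (162,195), the camera at (315,163), the short lens at (408,276), the backlight at (294,229), the tube at (375,184), the level at (351,242) and the tall lens at (448,207). I'll zoom in next.

```bash
cat > h.py <<'E'
from workcell import manip, vision, order
import cv2,numpy as np
from scipy.spatial.transform import Rotation as Ro
def cast(c,uv,z):
    uv=np.atleast_2d(uv).astype(float)
    d=np.c_[(uv[:,0]-c["cx"])/c["fx"],(uv[:,1]-c["cy"])/c["fy"],np.ones(len(uv))]@c["R"]
    o=-c["R"].T@c["t"]
    return (o+d*((z-o[2])/d[:,2])[:,None])[:,:2]
def proj(c,X):
    p=np.atleast_2d(X)@np.array(c["R"]).T+c["t"]
    return np.c_[c["fx"]*p[:,0]/p[:,2]+c["cx"],c["fy"]*p[:,1]/p[:,2]+c["cy"]]
def crop(im,x0,y0,x1,y1,s):
    return cv2.resize(im[y0:y1,x0:x1],None,fx=s,fy=s,interpolation=cv2.INTER_CUBIC)[:,:,::-1]
E
python3 - <<'E'
from h import *
c=vision.camera("top")["pixels"]
s=vision.camera("scene")["pixels"]
cv2.imwrite("pics/a.png",crop(c,95,130,235,260,4))
cv2.imwrite("pics/b.png",crop(c,270,140,470,290,4))
cv2.imwrite("pics/c.png",crop(s,85,170,345,310,3))
E
```

```text
(no output)
```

View pics/a.png

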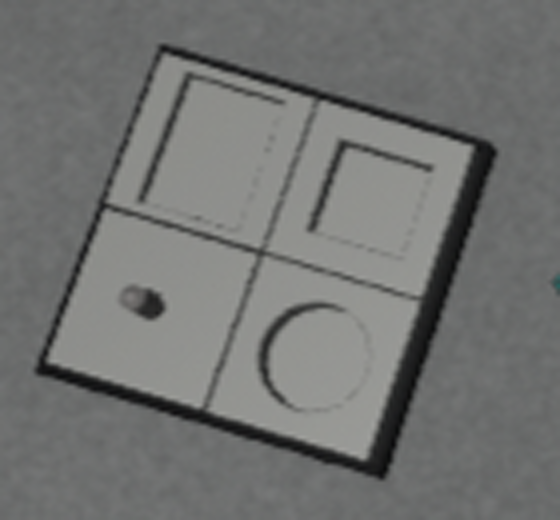

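View pics/b.png

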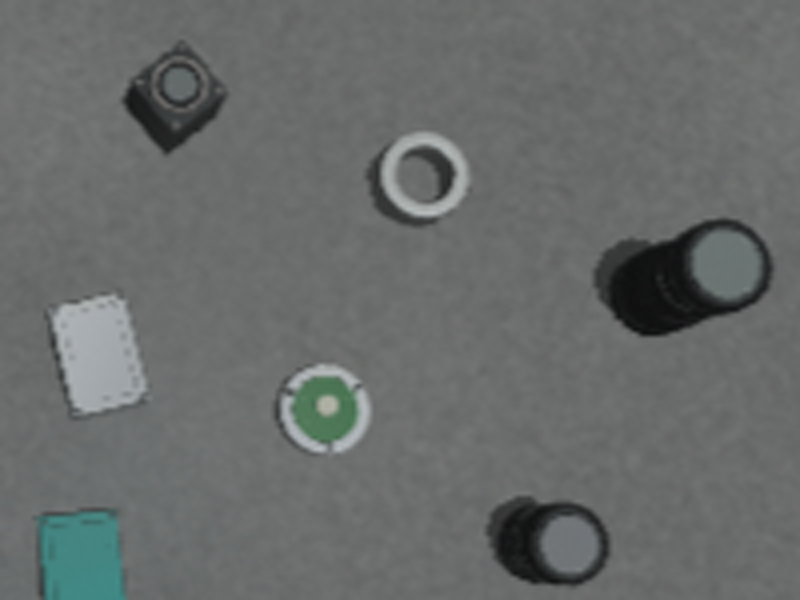

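View pics/c.png

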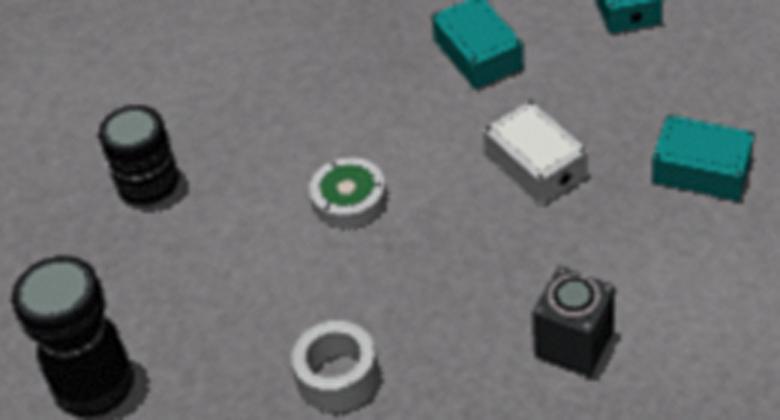

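Crop a shows the block pockets: rectangular upper left, square upper right, post lower left, round lower right. The corners of the block area are near crop px (163,52), (475,148), (372,460) and (45,365). Crop b shows the camera with its mount circle at (180,85) and top corners (181,42), (226,93), (177,130), (127,95). It also shows the tube at (424,175), the backlight at (98,354), and the short-lens glass at (569,544). Crop c confirms this, and the tube is open.

```bash
cat > m.py <<'E'
from h import *
def cnt(mask,seed):
    cs,_=cv2.findContours(mask.astype(np.uint8),cv2.RETR_EXTERNAL,cv2.CHAIN_APPROX_NONE)
    return min((k for k in cs if len(k)>12),key=lambda k:np.linalg.norm(k[:,0].mean(0)-seed))[:,0]
def centre(k): (x,y),_,_=cv2.fitEllipse(k); return np.array([x,y])
E
python3 - <<'E'
from m import *
T=vision.camera("top");S=vision.camera("scene")
def big(c): # 4x
    return cv2.resize(c["pixels"],None,fx=4,fy=4,interpolation=cv2.INTER_CUBIC).astype(int)
BT,BS=big(T),big(S)
def un(k): return (k+0.5)/4-0.5
def rect(c,B,th,seed,z,l=""):
    k=un(cnt(B.min(2)>th,np.array(seed)*4).astype(float))
    p=cast(c,k,z); r=cv2.minAreaRect((p*1000).astype(np.float32)); print(l,np.round(r[0],1),np.round(r[1],1),round(r[2],1))
def circ(c,mask,seed,z,l):
    k=un(cnt(mask,np.array(seed)*4).astype(float)); p=cast(c,k,z)*1000
    r=cv2.fitEllipse(p.astype(np.float32)); print(l,np.round(r[0],1),np.round(r[1],1))
for th in (125,140): rect(T,BT,th,(162,195),.029,"case top")
k=cv2.morphologyEx((BT.min(2)>130).astype(np.uint8),cv2.MORPH_CLOSE,np.ones((21,21)))
p=cast(T,un(cnt(k,(162*4,195*4)).astype(float)),.029);r=cv2.minAreaRect((p*1000).astype(np.float32));print("case closed",r)
for th in (140,160): rect(T,BT,th,(294,229),.028,"bl top")
rect(S,BS,175,(264,216),.028,"bl scene")
circ(T,BT.min(2)>150,(375.5,183.7),.028,"tube top"); circ(S,BS.min(2)>160,(196.5,289),.028,"tube scene")
def glass(B): return (B[:,:,1]-B[:,:,0]>4)&(B[:,:,1]>85)
for B,c,n,a,b in((BT,T,"top",(412,276),(315,161)),(BS,S,"scene",(129,212),(277,268))):
    circ(c,glass(B),a,.060,"lens "+n); circ(c,glass(B),b,.054,"cam "+n)
q=cast(T,np.array([[181,42],[226,93],[177,130],[127,95]])/4+[270,140],.05)*1000
print(np.round(q,1),q.mean(0)); e=np.roll(q,-1,0)-q;print(np.degrees(np.arctan2(e[:,1],e[:,0])),np.linalg.norm(e,axis=1))
q=cast(S,(np.array([[565,268],[615,290],[580,327],[533,308]]))/3+[85,170],.05)*1000
print(np.round(q,1),q.mean(0)); e=np.roll(q,-1,0)-q;print(np.degrees(np.arctan2(e[:,1],e[:,0])),np.linalg.norm(e,axis=1))
q=cast(T,np.array([[346,156],[300,358],[145,300],[318,358],[187,160],[210,155]])/4+[95,130],.029)*1000; print(q)
E
```

```text
case top [487.6 212.9] [92.3 92.9] 72.8
case top [559.5 269.7] [5.7 1.2] 89.8
case closed ((547.443603515625, 244.1486053466797), (187.28875732421875, 188.2672119140625), 72.75627899169922)
bl top [465.3 -59.9] [62.7 42.7] 13.2
bl top [465.1 -59.4] [61.1 39.9] 12.3
bl scene [466.3 -59.1] [60.8 41.1] 12.9
tube top [ 568.2 -250.5] [47.3 47.9]
tube scene [ 569.8 -249.7] [48.8 49.3]
lens top [ 359.6 -312.4] [2.1 2.9]
cam top [ 615.  -106.5] [17.2 18.1]
lens scene [ 356.3 -308.8] [30.9 31.4]
cam scene [ 615.1 -105. ] [18.2 18.3]
[[ 640.  -109.1]
 [ 609.8 -134. ]
 [ 588.2 -105.7]
 [ 608.7  -77.7]] [ 611.6705087  -106.63073687]
[-140.44396582  127.26370085   53.69627509  -45.14294094] [39.13731373 35.6313501  34.67334576 44.26271003]
[[ 593.2  -99. ]
 [ 623.   -79.2]
 [ 637.8 -111.5]
 [ 611.7 -130.6]] [ 616.42527023 -105.10511398]
[  33.60228273  -65.36095343 -143.74527406  120.30618616] [35.74326367 35.49866503 32.35288364 36.6229628 ]
[[603.09045085 197.92747073]
 [485.86016296 219.65997983]
 [519.45174932 307.84216344]
 [485.80122298 209.60367222]
 [600.96176104 288.45734515]
 [603.8884264  275.52047378]]
```

```bash
python3 - <<'E'
from m import *
T=vision.camera("top");S=vision.camera("scene")
print("lens top",cast(T,np.array([569,544])/4+[270-.4,140-.4],.06)*1000)
for c,sd,r in((T,(313,164),16),(S,(277,277),24)):
    im=c["pixels"][int(sd[1]-r):int(sd[1]+r),int(sd[0]-r):int(sd[0]+r)]
    B=cv2.resize(im,None,fx=8,fy=8,interpolation=cv2.INTER_CUBIC).min(2)
    bg=np.median(B[:20]); print("bg",bg)
    m=(B<bg*.72).astype(np.uint8); m=cv2.morphologyEx(m,cv2.MORPH_CLOSE,np.ones((25,25)))
    k=cnt(m,(r*8,r*8)); h=cv2.convexHull(k)
    p=cv2.approxPolyDP(h,14,True)[:,0]; u=(p+.5)/8-.5+np.array([int(sd[0]-r),int(sd[1]-r)])
    print(np.round(u,1).tolist())
    for z in(0,.05):
        q=cast(c,u,z)*1000; e=np.roll(q,-1,0)-q
        print(z,np.round(q).tolist(),np.round(np.degrees(np.arctan2(e[:,1],e[:,0]))),np.round(np.linalg.norm(e,axis=1)))
    cv2.imwrite("pics/cam_%d.png"%r,cv2.cvtColor(B,cv2.COLOR_GRAY2BGR))
a=cv2.imread("pics/cam_16.png");b=cv2.imread("pics/cam_24.png");b=cv2.resize(b,None,fx=1.3,fy=1.3);a=cv2.resize(a,(400,400));b=cv2.resize(b,(400,400))
cv2.imwrite("pics/cam.png",np.hstack([a,b]))
E
```

```text
lens top [[ 356.44702803 -309.75978254]]
bg 105.0
[[315.1, 150.1], [326.1, 163.3], [323.4, 168.8], [310.7, 179.4], [300.2, 164.4]]
0 [[658.0, -114.0], [624.0, -140.0], [611.0, -133.0], [585.0, -102.0], [622.0, -78.0]] [-142.  154.  130.   33.  -46.] [42. 15. 41. 44. 51.]
0.05 [[641.0, -109.0], [610.0, -133.0], [597.0, -127.0], [572.0, -97.0], [607.0, -74.0]] [-142.  154.  130.   33.  -46.] [40. 14. 38. 42. 48.]
bg 120.0
[[271.2, 258.9], [289.8, 266.1], [291.3, 282.6], [283.9, 296.2], [262.6, 287.8], [261.7, 274.1]]
0 [[556.0, -85.0], [589.0, -60.0], [625.0, -77.0], [646.0, -104.0], [610.0, -132.0], [580.0, -119.0]] [  37.  -24.  -52. -143.  157.  126.] [41. 40. 34. 45. 33. 42.]
0.05 [[590.0, -102.0], [622.0, -79.0], [656.0, -94.0], [676.0, -120.0], [642.0, -146.0], [614.0, -134.0]] [  37.  -24.  -52. -143.  157.  126.] [39. 37. 32. 42. 31. 39.]
```

View pics/cam.png

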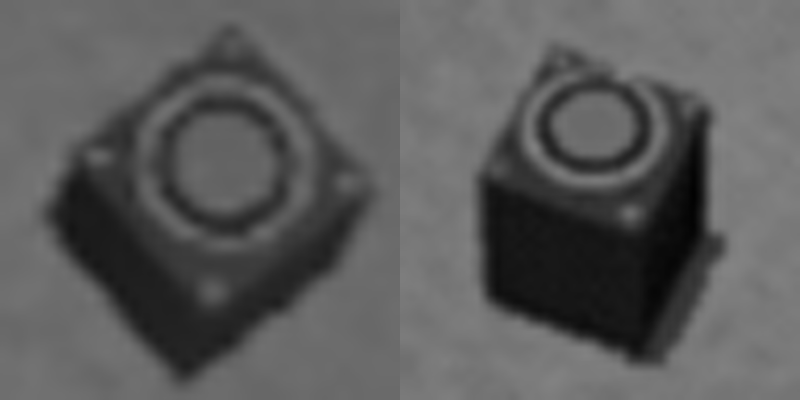

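Both views show the camera's edges at about 37.5°. The top view puts its corners near (315,150), (326,163), (311,179) and (300,164).

```bash
cat > go.py <<'E'
import sys
from h import *
# usage: go.py x y z psi(deg of tool y)   -> units for translate-then-turn, from the measured pose
def go(x,y,z,psi):
    o=manip.get_obs(); R=Ro.from_quat(o["ee_rot"]).as_matrix()
    p=np.degrees(np.arctan2(R[1,1],R[0,1]))
    d=R.T@(np.array([x,y,z])-o["position"])/.75
    w=-(((psi-p)+90)%180-90)
    # full turn incl. levelling
    a=np.radians(p-w); Rt=np.c_[[np.sin(a),-np.cos(a),0],[np.cos(a),np.sin(a),0],[0,0,-1]]
    rv=Ro.from_matrix(R.T@Rt).as_rotvec()/(np.pi/4)
    print("pos",np.round(o["position"],4),"psi",round(p,1),"shift",np.round(d,4),"rows>=",round(np.linalg.norm(d)/.0667,1),"turn",np.round(rv,4),"rows>=",round(abs(rv[2])/.19,1))
    print("q",np.round(o["joint_pos"],2),"t",round(o["clock"],2),"w",round(o["grip_width"],3),"gf",round(o["grasp_force"],1),"F",np.round(o["ft_force"],1))
if __name__=="__main__": go(*map(float,sys.argv[1:]))
E
python3 go.py .615 -.1058 .15 37.5
```

```text
Traceback (most recent call last):
  File "go.py", line 14, in <module>
    if __name__=="__main__": go(*map(float,sys.argv[1:]))
                             ~~^^^^^^^^^^^^^^^^^^^^^^^^^^
  File "go.py", line 11, in go
    rv=Ro.from_matrix(R.T@Rt).as_rotvec()/(np.pi/4)
       ~~~~~~~~~~~~~~^^^^^^^^
  File "scipy/spatial/transform/_rotation.pyx", line 1143, in scipy.spatial.transform._rotation.Rotation.from_matrix
ValueError: Non-positive determinant (left-handed or null coordinate frame) in rotation matrix 0: [[-8.43805815e-01 -5.36648625e-01 -1.59883751e-05]
 [-5.36648622e-01  8.43805805e-01  1.41610991e-04]
 [ 6.25042598e-05 -1.28072317e-04  9.99999990e-01]].
```

```bash
sed -i 's/\[np.sin(a),-np.cos(a),0\]/[-np.sin(a),np.cos(a),0]/' go.py; python3 go.py .615 -.1058 .15 37.5
```

```text
pos [0.2142 0.5871 0.2312] psi 70.0 shift [-0.8187 -0.6847  0.1084] rows>= 16.1 turn [-2.000e-04  0.000e+00  7.212e-01] rows>= 3.8
q [-1.24  0.33 -0.06  1.46  0.02  1.35 -0.09] t 0.4 w 1.002 gf 0.0 F [ 0.3  0.6 -0.9]
```

move_arm:
  motion:
    - [[-0.02,-0.017,0],[0,0,0],0.6]
    - [[-0.04,-0.034,0],[0,0,0],0.6]
    - [[-0.04,-0.034,0],[0,0,0],0.6]
    - [[-0.04,-0.034,0],[0,0,0],0.6]
    - [[-0.04,-0.034,0],[0,0,0],0.6]
    - [[-0.04,-0.034,0],[0,0,0],0.6]
    - [[-0.04,-0.034,0],[0,0,0],0.6]
    - [[-0.04,-0.034,0],[0,0,0],0.6]
    - [[-0.04,-0.034,0],[0,0,0],0.6]
    - [[-0.04,-0.034,0],[0,0,0],0.6]
    - [[-0.04,-0.034,0],[0,0,0],0.6]
    - [[-0.02,-0.017,0],[0,0,0],0.6]

```text
clock: 1.6
position: [0.4296, 0.2072, 0.2316]
ee_rot: [0.176, 0.984, 0.0, 0.0]
ft_force: [0.4, -0.4, -0.2]
grip_width: 0.803
grasp_force: 0.0
```

```bash
python3 go.py .615 -.1058 .15 37.5
```

```text
pos [0.4296 0.2072 0.2316] psi 69.7 shift [-0.3764 -0.306   0.109 ] rows>= 7.5 turn [6.000e-04 8.000e-04 7.164e-01] rows>= 3.8
q [-0.79 -0.01  0.25  1.85  0.    1.3   0.67] t 1.6 w 0.803 gf 0.0 F [ 0.4 -0.4 -0.2]
```

move_arm:
  motion:
    - [[-0.025,-0.02,0.005],[0,0,0],0.6]
    - [[-0.045,-0.037,0.012],[0,0,0],0.6]
    - [[-0.045,-0.037,0.012],[0,0,0],0.6]
    - [[-0.045,-0.037,0.012],[0,0,0],0.6]
    - [[-0.045,-0.037,0.012],[0,0,0],0.6]
    - [[-0.045,-0.037,0.012],[0,0,0],0.6]
    - [[-0.045,-0.037,0.012],[0,0,0],0.6]
    - [[-0.045,-0.037,0.012],[0,0,0.176],0.6]
    - [[0,0,0],[0,0,0.18],0.6]
    - [[0,0,0],[0,0,0.18],0.6]
    - [[0,0,0],[0,0,0.18],0.6]
    - [[0,0,0],[0,0,0],0.6]

```text
clock: 2.8
position: [0.5959, -0.0733, 0.1644]
ee_rot: [0.441, 0.897, -0.0, -0.0]
ft_force: [0.0, -0.4, -0.0]
grip_width: 0.798
grasp_force: 0.0
```

```bash
python3 go.py .615 -.1058 .022 37.5; python3 - <<'E'
from h import *
c=vision.camera("scene")["pixels"];t=vision.camera("top")["pixels"]
a=crop(c,200,150,350,310,2.5);b=crop(t,250,90,400,250,2.5)
cv2.imwrite("pics/d.png",np.hstack([a,b]))
E
```

```text
pos [ 0.5959 -0.0733  0.1644] psi 37.6 shift [-0.0498 -0.0063  0.1899] rows>= 2.9 turn [-0.0003 -0.      0.0025] rows>= 0.0
q [-0.44  0.36  0.61  1.65 -0.22  1.21  0.87] t 2.8 w 0.798 gf 0.0 F [ 0.  -0.4 -0. ]
```

View pics/d.png

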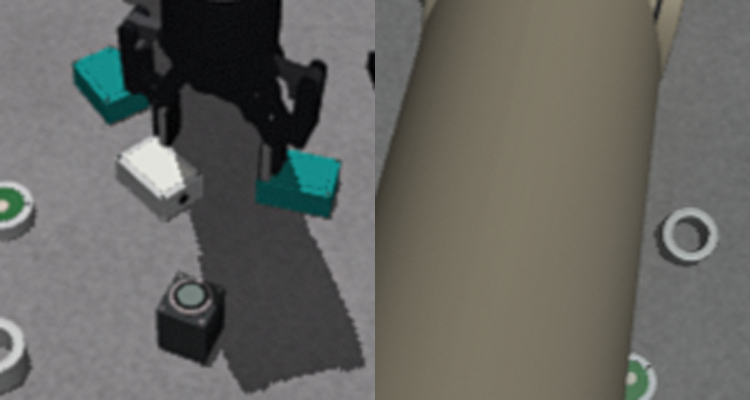

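The scene view shows the gripper open behind the camera, which is at crop (190,315), with its path clear. The arm blocks the top view. I'll centre over the camera and descend.

move_arm:
  motion:
    - [[-0.025,-0.003,0],[0,0,0],0.6]
    - [[-0.025,-0.003,0],[0,0,0],0.6]
    - [[0,0,0.03],[0,0,0],0.6]
    - [[0,0,0.04],[0,0,0],0.6]
    - [[0,0,0.04],[0,0,0],0.6]
    - [[0,0,0],[0,0,0],0.6]
    - [[0,0,0],[0,0,0],0.6]

```text
clock: 3.6
position: [0.6154, -0.1059, 0.0826]
ee_rot: [0.44, 0.898, -0.0, -0.0]
ft_force: [-0.4, 0.1, 0.8]
grip_width: 0.802
grasp_force: 0.0
```

```bash
python3 go.py .615 -.1058 .022 37.5; python3 - <<'E'
from h import *
c=vision.camera("scene")["pixels"]
cv2.imwrite("pics/e.png",crop(c,210,180,350,310,4))
E
```

```text
pos [ 0.6154 -0.1059  0.0826] psi 37.8 shift [ 0.0004 -0.0003  0.0809] rows>= 1.2 turn [-0.0003 -0.0002  0.0078] rows>= 0.0
q [-0.35  0.5   0.58  1.65 -0.3   1.08  0.98] t 3.6 w 0.802 gf 0.0 F [-0.4  0.1  0.8]
```

View pics/e.png

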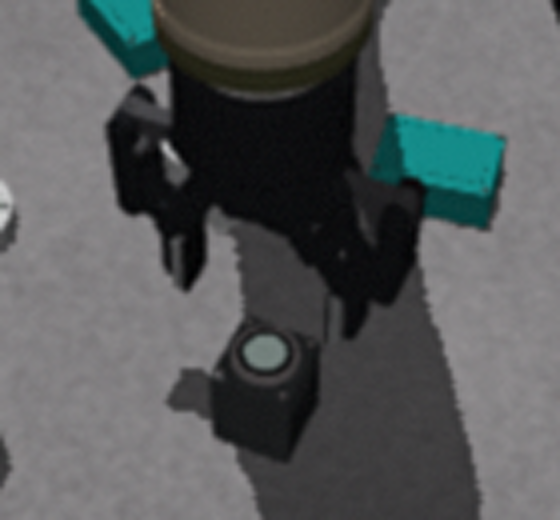

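The fingers are centred over the camera (fingertip midpoint at crop (265,315), mount at (265,350)). I'll descend and grip gently.

```bash
python3 - <<'E'
from h import *
S=vision.camera("scene")
for z in(.08,.085,.09,.095,.1): print(z,(proj(S,[.6154,-.1059,z])-[210,180])*4)
E
```

```text
0.08 [[261.43969331 316.85077633]]
0.085 [[261.36765262 310.08250502]]
0.09 [[261.29504672 303.26113233]]
0.095 [[261.22186894 296.38603087]]
0.1 [[261.1481125  289.45656334]]
```

move_arm:
  motion:
    - [[0,0,0.03],[0,0,0],0.6]
    - [[0,0,0.03],[0,0,0],0.6]
    - [[0,0,0.02],[0,0,0],0.6]
    - [[0,0,0],[0,0,0],0.3]
    - [[0,0,0],[0,0,0],-0.1]
    - [[0,0,0],[0,0,0],-0.3]
    - [[0,0,0],[0,0,0],-0.5]
    - [[0,0,0],[0,0,0],-0.5]
    - [[0,0,0],[0,0,0],-0.5]
    - [[0,0,0],[0,0,0],-0.5]
  newtons: 30

```text
clock: 4.7
position: [0.6162, -0.106, 0.0234]
ee_rot: [0.44, 0.898, 0.0, 0.001]
ft_force: [-1.0, 0.3, 6.3]
grip_width: 0.464
grasp_force: 32.0
```

```bash
python3 go.py .5791 .184 .037 72.8
```

```text
pos [ 0.6162 -0.106   0.0234] psi 37.7 shift [ 0.336   0.1976 -0.0182] rows>= 5.8 turn [ 0.0016  0.0021 -0.7791] rows>= 4.1
q [-0.32  0.57  0.55  1.69 -0.35  0.97  1.01] t 4.7 w 0.464 gf 32.0 F [-1.   0.3  6.3]
```

Gripped: 0.464 × 85 mm ≈ 39.5 mm. Now lift.

move_arm:
  motion:
    - [[0,0,-0.01],[0,0,0],-0.5]
    - [[0,0,-0.03],[0,0,0],-0.5]
    - [[0,0,-0.05],[0,0,0],-0.5]
    - [[0.01,0.006,-0.05],[0,0,0],-0.5]
    - [[0.03,0.018,0],[0,0,0],-0.5]
    - [[0.04,0.024,0],[0,0,0],-0.5]
    - [[0.04,0.024,0],[0,0,0],-0.5]
    - [[0.04,0.024,0],[0,0,0],-0.5]
    - [[0.04,0.024,0],[0,0,0],-0.5]
    - [[0.04,0.024,0],[0,0,0],-0.5]
    - [[0.04,0.024,0],[0,0,0],-0.5]
    - [[0.03,0.018,0],[0,0,0],-0.5]

```text
clock: 5.9
position: [0.5826, 0.1661, 0.1274]
ee_rot: [0.44, 0.898, 0.0, -0.0]
ft_force: [0.5, 0.4, -1.9]
grip_width: 0.462
grasp_force: 31.1
```

```bash
python3 go.py .5791 .184 .037 72.8
```

```text
pos [0.5826 0.1661 0.1274] psi 37.8 shift [0.0216 0.0109 0.1206] rows>= 1.8 turn [ 0.0008 -0.0008 -0.7768] rows>= 4.1
q [-0.77  0.4   0.52  1.67 -0.21  1.14  0.47] t 5.9 w 0.462 gf 31.1 F [ 0.5  0.4 -1.9]
```

move_arm:
  motion:
    - [[0.021,0.011,0],[0,0,0],-0.5]
    - [[0,0,0],[0,0,-0.1],-0.5]
    - [[0,0,0],[0,0,-0.17],-0.5]
    - [[0,0,0],[0,0,-0.17],-0.5]
    - [[0,0,0],[0,0,-0.17],-0.5]
    - [[0,0,0],[0,0,-0.167],-0.5]
    - [[0,0,0.03],[0,0,0],-0.5]
    - [[0,0,0.03],[0,0,0],-0.5]
    - [[0,0,0],[0,0,0],-0.5]
    - [[0,0,0],[0,0,0],-0.5]

```text
clock: 6.9
position: [0.5802, 0.1808, 0.0826]
ee_rot: [0.15, 0.989, -0.0, -0.0]
ft_force: [-0.5, -0.5, -1.7]
grip_width: 0.464
grasp_force: 31.0
```

```bash
python3 go.py .5791 .184 .0384 72.8; python3 - <<'E'
from h import *
c=vision.camera("scene")["pixels"];t=vision.camera("top")["pixels"]
cv2.imwrite("pics/f.png",np.hstack([crop(c,340,100,480,250,2.7),crop(t,95,120,235,270,2.7)]))
E
```

```text
pos [0.5802 0.1808 0.0826] psi 72.7 shift [0.0026 0.0036 0.0589] rows>= 0.9 turn [-0.0004 -0.0003 -0.0024] rows>= 0.0
q [-0.69  0.43  0.4   1.69 -0.19  1.05  1.03] t 6.9 w 0.464 gf 31.0 F [-0.5 -0.5 -1.7]
```

View pics/f.png

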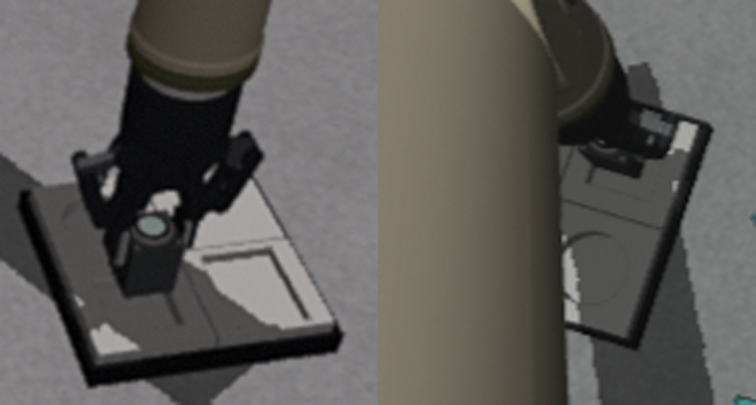

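The camera hangs level over the square pocket (crop (150,250)). I'll lower it slowly.

move_arm:
  motion:
    - [[0.0026,0.0036,0.01],[0,0,0],-0.5]
    - [[0,0,0.015],[0,0,0],-0.5]
    - [[0,0,0.015],[0,0,0],-0.5]
    - [[0,0,0.01],[0,0,0],-0.5]
    - [[0,0,0.005],[0,0,0],-0.5]
    - [[0,0,0.002],[0,0,0],-0.5]
    - [[0,0,0],[0,0,0],-0.5]

```text
clock: 7.7
position: [0.5792, 0.184, 0.0392]
ee_rot: [0.15, 0.989, -0.0, 0.0]
ft_force: [-1.0, 0.1, -2.2]
grip_width: 0.457
grasp_force: 31.0
```

```bash
python3 go.py .5791 .184 .0384 72.8
```

```text
pos [0.5792 0.184  0.0392] psi 72.7 shift [ 0.0002 -0.0001  0.0011] rows>= 0.0 turn [-0.      0.     -0.0023] rows>= 0.0
q [-0.68  0.49  0.38  1.72 -0.21  0.97  1.04] t 7.7 w 0.457 gf 31.0 F [-1.   0.1 -2.2]
```

move_arm:
  motion:
    - [[0,0,0.001],[0,0,0],-0.5]
    - [[0,0,0],[0,0,0],-0.5]

```text
clock: 7.9
position: [0.5793, 0.1842, 0.0389]
ee_rot: [0.15, 0.989, 0.0, 0.0]
ft_force: [0.5, 0.4, -1.5]
grip_width: 0.461
grasp_force: 31.0
```

move_arm:
  motion:
    - [[0,0,0.001],[0,0,0],-0.5]
    - [[0,0,0],[0,0,0],-0.5]

```text
clock: 8.1
position: [0.5794, 0.1842, 0.0384]
ee_rot: [0.15, 0.989, 0.0, 0.0]
ft_force: [-2.0, -0.8, 3.4]
grip_width: 0.466
grasp_force: 31.6
```

move_arm:
  motion:
    - [[0,0,0.001],[0,0,0],-0.5]
    - [[0,0,0],[0,0,0],-0.5]

```text
clock: 8.3
position: [0.5794, 0.1842, 0.0383]
ee_rot: [0.15, 0.989, 0.0, 0.0]
ft_force: [-5.6, -2.1, 12.9]
grip_width: 0.466
grasp_force: 32.7
```

Contact is felt at the expected height. Ease off, open slowly and rise.

move_arm:
  motion:
    - [[0,0,-0.001],[0,0,0],-0.5]
    - [[0,0,-0.0005],[0,0,0],-0.1]
    - [[0,0,0],[0,0,0],0.1]
    - [[0,0,0],[0,0,0],0.3]
    - [[0,0,0],[0,0,0],0.4]
    - [[0,0,0],[0,0,0],0.4]
    - [[0,0,-0.02],[0,0,0],0.4]
    - [[0,0,-0.04],[0,0,0],0.4]
    - [[0,0,-0.05],[0,0,0],0.4]
    - [[0,0,-0.05],[0,0,0],0.4]

```text
clock: 9.3
position: [0.5791, 0.1839, 0.1606]
ee_rot: [0.151, 0.989, 0.0, 0.0]
ft_force: [0.6, -0.6, 0.4]
grip_width: 0.697
grasp_force: 0.0
```

```bash
python3 go.py .3565 -.309 .15 37
```

```text
pos [0.5791 0.1839 0.1606] psi 72.7 shift [ 0.0877 -0.7157  0.0139] rows>= 10.8 turn [4.000e-04 3.000e-04 7.929e-01] rows>= 4.2
q [-0.72  0.35  0.42  1.62 -0.15  1.2   1.  ] t 9.3 w 0.697 gf 0.0 F [ 0.6 -0.6  0.4]
```

move_arm:
  motion:
    - [[0.003,-0.026,0],[0,0,0],0.6]
    - [[0.0067,-0.055,0],[0,0,0],0.6]
    - [[0.0067,-0.055,0],[0,0,0],0.6]
    - [[0.0067,-0.055,0],[0,0,0],0.6]
    - [[0.0067,-0.055,0],[0,0,0],0.6]
    - [[0.0067,-0.055,0],[0,0,0],0.6]
    - [[0.0067,-0.055,0],[0,0,0],0.6]
    - [[0.0067,-0.055,0],[0,0,0],0.6]
    - [[0.0067,-0.055,0],[0,0,0],0.6]
    - [[0.0067,-0.055,0],[0,0,0],0.6]
    - [[0.0067,-0.055,0],[0,0,0],0.6]
    - [[0.0067,-0.055,0],[0,0,0],0.6]

```text
clock: 10.5
position: [0.3827, -0.2522, 0.1593]
ee_rot: [0.151, 0.989, 0.001, 0.001]
ft_force: [-0.1, -0.5, 0.1]
grip_width: 0.799
grasp_force: 0.0
```

move_arm:
  motion:
    - [[0.0067,-0.055,0],[0,0,0],0.6]
    - [[0,0,0],[0,0,0.16],0.6]
    - [[0,0,0],[0,0,0.16],0.6]
    - [[0,0,0],[0,0,0.16],0.6]
    - [[0,0,0],[0,0,0.16],0.6]
    - [[0,0,0],[0,0,0.16],0.6]
    - [[0,0,0],[0,0,0],0.6]

```text
clock: 11.2
position: [0.3665, -0.2887, 0.1589]
ee_rot: [0.45, 0.893, 0.0, 0.0]
ft_force: [0.0, -0.9, -0.2]
grip_width: 0.802
grasp_force: 0.0
```

```bash
python3 go.py .3565 -.309 .026 37; python3 - <<'E'
from h import *
c=vision.camera("scene")["pixels"];t=vision.camera("top")["pixels"]
cv2.imwrite("pics/g.png",np.hstack([crop(c,340,140,480,250,2.8),crop(t,95,130,235,240,2.8)]))
E
```

```text
pos [ 0.3665 -0.2887  0.1589] psi 36.6 shift [-0.0137 -0.027   0.1772] rows>= 2.7 turn [ 0.0015  0.0005 -0.0098] rows>= 0.1
q [-0.25  0.01  0.84  1.99 -0.01  1.14  1.23] t 11.2 w 0.802 gf 0.0 F [ 0.  -0.9 -0.2]
```

View pics/g.png

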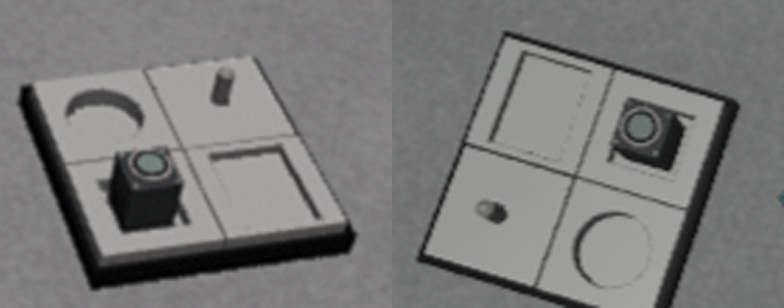

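The camera stands square in its pocket (scene crop (147,190), top crop (645,135)). Next is the short lens.

move_arm:
  motion:
    - [[-0.007,-0.0135,0],[0,0,0],0.6]
    - [[-0.0067,-0.0135,0],[0,0,0],0.6]
    - [[0,0,0],[0,0,0],0.6]
    - [[0,0,0.04],[0,0,0],0.6]
    - [[0,0,0.03],[0,0,0],0.6]
    - [[0,0,0],[0,0,0],0.6]

```text
clock: 11.9
position: [0.3551, -0.3074, 0.1036]
ee_rot: [0.448, 0.894, -0.0, -0.002]
ft_force: [0.6, -0.5, 0.2]
grip_width: 0.8
grasp_force: 0.0
```

```bash
python3 go.py .3565 -.309 .026 37; python3 - <<'E'
from h import *
c=vision.camera("scene")["pixels"];t=vision.camera("top")["pixels"]
cv2.imwrite("pics/i.png",np.hstack([crop(c,80,140,200,260,3),crop(t,350,210,470,330,3)]))
E
```

```text
pos [ 0.3551 -0.3074  0.1036] psi 36.8 shift [-0.0032  0.0005  0.1034] rows>= 1.6 turn [-0.003  -0.0049 -0.0039] rows>= 0.0
q [-0.2   0.13  0.88  2.04 -0.12  1.02  1.38] t 11.9 w 0.8 gf 0.0 F [ 0.6 -0.5  0.2]
```

View pics/i.png

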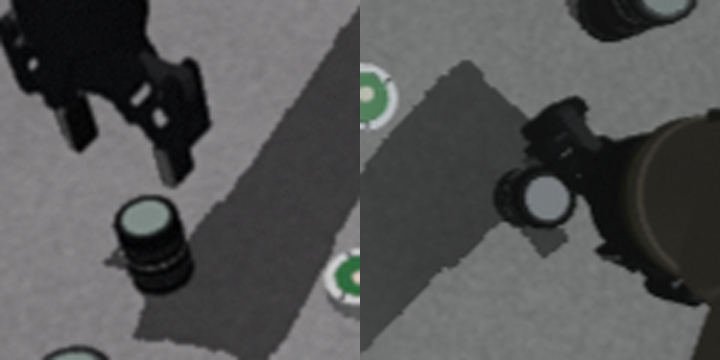

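```bash
python3 - <<'E'
from h import *
S=vision.camera("scene");o=manip.get_obs();P=o["position"];R=Ro.from_quat(o["ee_rot"]).as_matrix()
f=lambda X:(proj(S,X)-[80,140])*3
print(f(P),f([.3565,-.309,P[2]]),f([.3565,-.309,.06]),f(P+R@[0,.034,0]),f(P-R@[0,.034,0]),f(P+R@[.011,.034,0]),f(P+R@[-.011,.034,0]))
E
```

```text
[[128.48287391 168.16947518]] [[128.38854236 167.76850531]] [[143.76135882 216.31291836]] [[171.10111951 184.36323758]] [[ 86.70432593 152.29477482]] [[181.30974325 173.43124953]] [[160.75286806 195.44474709]]
```

The fingertips project where they appear (midpoint (128,168)) and the lens top matches (144,216), so it is aligned. Descend and grip.

move_arm:
  motion:
    - [[-0.0025,0.0005,0.02],[-0.003,-0.005,0],0.6]
    - [[0,0,0.03],[0,0,0],0.6]
    - [[0,0,0.03],[0,0,0],0.6]
    - [[0,0,0.023],[0,0,0],0.6]
    - [[0,0,0],[0,0,0],0.6]
    - [[0,0,0],[0,0,0],0.3]
    - [[0,0,0],[0,0,0],0.1]
    - [[0,0,0],[0,0,0],-0.1]
    - [[0,0,0],[0,0,0],-0.4]
    - [[0,0,0],[0,0,0],-0.4]
    - [[0,0,0],[0,0,0],-0.4]

```text
clock: 13.15
position: [0.359, -0.3108, 0.0298]
ee_rot: [0.449, 0.894, 0.0, 0.003]
ft_force: [-0.7, 0.5, 7.7]
grip_width: 0.502
grasp_force: 29.5
```

```bash
python3 go.py .3565 -.309 .15 37;  python3 go.py .4873 .2124 .15 72.8
```

```text
pos [ 0.359  -0.3108  0.0298] psi 36.7 shift [ 0.003  -0.0006 -0.1603] rows>= 2.4 turn [ 0.005   0.0073 -0.0066] rows>= 0.0
q [-0.11  0.3   0.82  2.09 -0.29  0.86  1.52] t 13.15 w 0.502 gf 29.5 F [-0.7  0.5  7.7]
pos [ 0.359  -0.3108  0.0298] psi 36.7 shift [ 0.4561  0.5547 -0.1607] rows>= 11.0 turn [ 0.0025  0.0086 -0.8021] rows>= 4.2
q [-0.11  0.3   0.82  2.09 -0.29  0.86  1.52] t 13.15 w 0.502 gf 29.5 F [-0.7  0.5  7.7]
```

move_arm:
  motion:
    - [[0,0,-0.01],[0,0,0],-0.4]
    - [[0,0,-0.03],[0,0,0],-0.4]
    - [[0,0,-0.05],[0,0,0],-0.4]
    - [[0,0,-0.05],[0,0,0],-0.4]
    - [[0.015,0.018,-0.02],[0,0,0],-0.4]
    - [[0.035,0.042,0],[0,0,0],-0.4]
    - [[0.035,0.042,0],[0,0,0],-0.4]
    - [[0.035,0.042,0],[0,0,0],-0.4]
    - [[0.035,0.042,0],[0,0,0],-0.4]
    - [[0.035,0.042,0],[0,0,0],-0.4]
    - [[0.035,0.042,0],[0,0,0],-0.4]
    - [[0.035,0.042,0],[0,0,0],-0.4]

```text
clock: 14.35
position: [0.4287, -0.0124, 0.1491]
ee_rot: [0.449, 0.894, 0.001, 0.003]
ft_force: [0.1, -0.2, -2.0]
grip_width: 0.509
grasp_force: 31.5
```

move_arm:
  motion:
    - [[0.035,0.042,0],[0,0,0],-0.4]
    - [[0.035,0.042,0],[0,0,0],-0.4]
    - [[0.035,0.042,0],[0,0,0],-0.4]
    - [[0.035,0.042,0],[0,0,0],-0.4]
    - [[0.03,0.036,0],[0,0,0],-0.4]
    - [[0,0,0],[0,0,-0.1],-0.4]
    - [[0,0,0],[0,0,-0.15],-0.4]
    - [[0,0,0],[0,0,-0.15],-0.4]
    - [[0,0,0],[0,0,-0.15],-0.4]
    - [[0,0,0],[0,0,-0.15],-0.4]
    - [[0,0,0],[0,0,-0.1],-0.4]
    - [[0,0,0],[0,0,0],-0.4]

```text
clock: 15.55
position: [0.4751, 0.1795, 0.1488]
ee_rot: [0.15, 0.989, -0.001, 0.003]
ft_force: [-0.9, 0.1, -1.7]
grip_width: 0.5
grasp_force: 31.5
```

```bash
python3 go.py .4873 .2124 .0408 72.8
```

```text
pos [0.4751 0.1795 0.1488] psi 72.8 shift [-0.0018  0.0467  0.1439] rows>= 2.3 turn [-0.0005  0.0068 -0.0011] rows>= 0.0
q [-0.73  0.13  0.29  1.89 -0.04  1.12  0.85] t 15.55 w 0.5 gf 31.5 F [-0.9  0.1 -1.7]
```

move_arm:
  motion:
    - [[-0.001,0.02,0],[0,0,0],-0.4]
    - [[-0.001,0.027,0],[0,0,0],-0.4]
    - [[0,0,0.03],[0,0,0],-0.4]
    - [[0,0,0.04],[0,0,0],-0.4]
    - [[0,0,0],[0,0,0],-0.4]
    - [[0,0,0],[0,0,0],-0.4]

```text
clock: 16.15
position: [0.4872, 0.2133, 0.096]
ee_rot: [0.151, 0.989, -0.001, 0.002]
ft_force: [-0.6, 0.3, -1.4]
grip_width: 0.502
grasp_force: 31.4
```

```bash
python3 go.py .4873 .2124 .0408 72.8; python3 - <<'E'
from h import *
c=vision.camera("scene")["pixels"];t=vision.camera("top")["pixels"]
cv2.imwrite("pics/j.png",np.hstack([crop(c,340,100,480,250,2.7),crop(t,95,120,235,270,2.7)]))
E
```

```text
pos [0.4872 0.2133 0.096 ] psi 72.6 shift [-0.0001 -0.0011  0.0736] rows>= 1.1 turn [-0.0013  0.0055 -0.0034] rows>= 0.0
q [-0.74  0.25  0.27  1.88 -0.07  1.02  0.83] t 16.15 w 0.502 gf 31.4 F [-0.6  0.3 -1.4]
```

View pics/j.png

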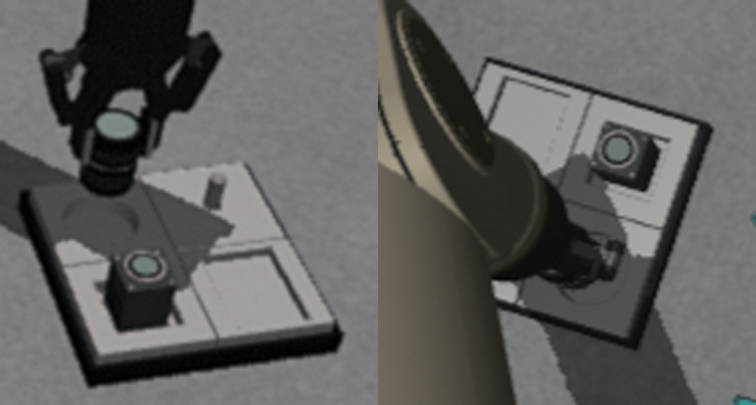

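The lens hangs upright over the round pocket (scene crop (108,160), pocket (100,215)). Lower it.

move_arm:
  motion:
    - [[0,-0.0011,0.01],[0,0.002,0],-0.4]
    - [[0,0,0.02],[0,0,0],-0.4]
    - [[0,0,0.02],[0,0,0],-0.4]
    - [[0,0,0.012],[0,0,0],-0.4]
    - [[0,0,0.006],[0,0,0],-0.4]
    - [[0,0,0.002],[0,0,0],-0.4]
    - [[0,0,0],[0,0,0],-0.4]

```text
clock: 16.95
position: [0.4874, 0.2122, 0.0434]
ee_rot: [0.15, 0.989, -0.0, 0.002]
ft_force: [-0.9, 0.6, -1.6]
grip_width: 0.506
grasp_force: 31.5
```

move_arm:
  motion:
    - [[0,0,0.0015],[0,0,0],-0.4]
    - [[0,0,0],[0,0,0],-0.4]

```text
clock: 17.15
position: [0.4873, 0.2122, 0.0423]
ee_rot: [0.15, 0.989, -0.0, 0.002]
ft_force: [-0.2, 0.6, -2.4]
grip_width: 0.507
grasp_force: 31.5
```

move_arm:
  motion:
    - [[0,0,0.001],[0,0,0],-0.4]
    - [[0,0,0],[0,0,0],-0.4]

```text
clock: 17.35
position: [0.4871, 0.2121, 0.0412]
ee_rot: [0.15, 0.989, -0.0, 0.001]
ft_force: [0.8, 1.0, -1.7]
grip_width: 0.506
grasp_force: 31.5
```

move_arm:
  motion:
    - [[0,0,0.0008],[0,0,0],-0.4]
    - [[0,0,0],[0,0,0],-0.4]

```text
clock: 17.55
position: [0.4872, 0.2121, 0.0409]
ee_rot: [0.15, 0.989, -0.0, 0.002]
ft_force: [-1.9, -1.4, 3.0]
grip_width: 0.508
grasp_force: 32.2
```

move_arm:
  motion:
    - [[0,0,0.0008],[0,0,0],-0.4]
    - [[0,0,0],[0,0,0],-0.4]

```text
clock: 17.75
position: [0.4874, 0.2121, 0.0409]
ee_rot: [0.15, 0.989, -0.0, 0.002]
ft_force: [-3.9, -2.3, 11.0]
grip_width: 0.508
grasp_force: 33.0
```

Contact at the floor. Ease off, release and rise.

move_arm:
  motion:
    - [[0,0,-0.001],[0,0,0],-0.4]
    - [[0,0,-0.0005],[0,0,0],-0.05]
    - [[0,0,0],[0,0,0],0.1]
    - [[0,0,0],[0,0,0],0.3]
    - [[0,0,0],[0,0,0],0.5]
    - [[0,0,0],[0,0,0],0.5]
    - [[0,0,-0.02],[0,0,0],0.5]
    - [[0,0,-0.04],[0,0,0],0.5]
    - [[0,0,-0.05],[0,0,0],0.5]
    - [[0,0,-0.03],[0,0,0],0.5]

```text
clock: 18.75
position: [0.4876, 0.2125, 0.1488]
ee_rot: [0.15, 0.989, 0.0, 0.002]
ft_force: [0.1, -0.1, 0.1]
grip_width: 0.749
grasp_force: 0.0
```

```bash
python3 go.py .4655 -.0595 .008 103
```

```text
pos [0.4876 0.2125 0.1488] psi 72.7 shift [-0.0789 -0.3553  0.1875] rows>= 6.1 turn [ 4.000e-04  6.400e-03 -6.735e-01] rows>= 3.5
q [-0.75  0.19  0.28  1.83 -0.05  1.13  0.82] t 18.75 w 0.749 gf 0.0 F [ 0.1 -0.1  0.1]
```

move_arm:
  motion:
    - [[-0.01,-0.04,0],[0,0,0],0.5]
    - [[-0.01,-0.045,0],[0,0,0],0.5]
    - [[-0.01,-0.045,0],[0,0,0],0.5]
    - [[-0.01,-0.045,0],[0,0,0],0.5]
    - [[-0.01,-0.045,0],[0,0,0],0.5]
    - [[-0.01,-0.045,0],[0,0,0],0.5]
    - [[-0.01,-0.045,0],[0,0,0],0.5]
    - [[-0.009,-0.045,0],[0,0.006,-0.13],0.5]
    - [[0,0,0],[0,0,-0.18],0.5]
    - [[0,0,0],[0,0,-0.18],0.5]
    - [[0,0,0],[0,0,-0.18],0.5]
    - [[0,0,0],[0,0,0],0.5]

```text
clock: 19.95
position: [0.4642, -0.0597, 0.1464]
ee_rot: [-0.113, 0.994, 0.0, -0.001]
ft_force: [-1.0, 1.2, -0.1]
grip_width: 0.75
grasp_force: 0.0
```

```bash
python3 go.py .4655 -.0595 .008 103
```

```text
pos [ 0.4642 -0.0597  0.1464] psi 103.0 shift [-0.002  -0.0002  0.1845] rows>= 2.8 turn [ 0.0006 -0.0021 -0.0005] rows>= 0.0
q [-0.44  0.04  0.49  1.99 -0.02  1.11  1.85] t 19.95 w 0.75 gf 0.0 F [-1.   1.2 -0.1]
```

move_arm:
  motion:
    - [[-0.002,0,0.03],[0,-0.002,0],0.5]
    - [[0,0,0.05],[0,0,0],0.5]
    - [[0,0,0.05],[0,0,0],0.5]
    - [[0,0,0.03],[0,0,0],0.5]
    - [[0,0,0.011],[0,0,0],0.5]
    - [[0,0,0],[0,0,0],0.5]

```text
clock: 20.55
position: [0.4651, -0.0593, 0.0176]
ee_rot: [-0.111, 0.994, 0.0, -0.001]
ft_force: [0.4, 0.6, 0.5]
grip_width: 0.748
grasp_force: 0.0
```

```bash
python3 go.py .4655 -.0595 .018 103; python3 - <<'E'
from h import *
c=vision.camera("scene")["pixels"];t=vision.camera("top")["pixels"]
cv2.imwrite("pics/k.png",np.hstack([crop(c,200,150,340,270,2.8),crop(c,340,130,480,250,2.8)]))
E
```

```text
pos [ 0.4651 -0.0593  0.0176] psi 102.7 shift [-0.0004 -0.0003 -0.0005] rows>= 0.0 turn [ 0.0004 -0.0024 -0.0064] rows>= 0.0
q [-0.4   0.26  0.48  2.1  -0.16  0.82  1.96] t 20.55 w 0.748 gf 0.0 F [0.4 0.6 0.5]
```

View pics/k.png

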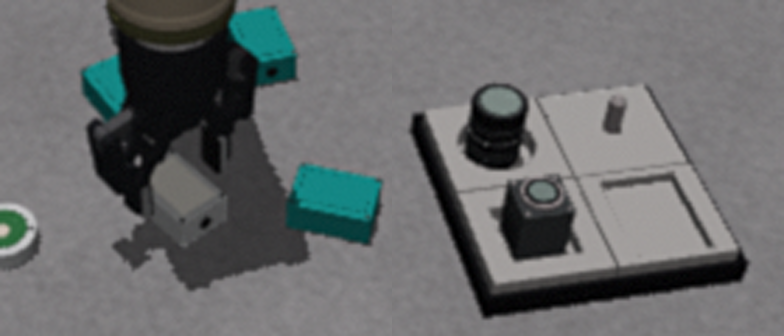

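The lens and camera stand upright in their pockets, and the fingers straddle the backlight (crop (190,200)) without touching the turquoise boxes. Grip it.

move_arm:
  motion:
    - [[0,0,0],[0,0,0],0.2]
    - [[0,0,0],[0,0,0],0.1]
    - [[0,0,0],[0,0,0],0]
    - [[0,0,0],[0,0,0],-0.4]
    - [[0,0,0],[0,0,0],-0.4]
    - [[0,0,0],[0,0,0],-0.4]
    - [[0,0,0],[0,0,0],-0.4]
  newtons: 35

```text
clock: 21.35
position: [0.4664, -0.0592, 0.0193]
ee_rot: [-0.112, 0.994, 0.0, 0.001]
ft_force: [-2.9, 0.6, 9.9]
grip_width: 0.508
grasp_force: 34.2
```

move_arm:
  motion:
    - [[0,0,-0.01],[0,0,0],-0.4]
    - [[0,0,-0.03],[0,0,0],-0.4]
    - [[0,0,-0.05],[0,0,0],-0.4]
    - [[0,0,-0.05],[0,0,0],-0.4]
    - [[0,0,-0.03],[0,0,0],-0.4]
    - [[0,0,0],[0,0,0],-0.4]

```text
clock: 21.95
position: [0.4675, -0.0594, 0.1491]
ee_rot: [-0.112, 0.994, 0.0, 0.003]
ft_force: [0.3, -0.4, -2.3]
grip_width: 0.499
grasp_force: 37.0
```

```bash
python3 go.py .6075 .2757 .15 72.8
```

```text
pos [ 0.4675 -0.0594  0.1491] psi 102.8 shift [-0.2813  0.3942  0.0004] rows>= 7.3 turn [0.0021 0.0071 0.6673] rows>= 3.5
q [-0.46  0.04  0.5   1.99 -0.03  1.11  1.85] t 21.95 w 0.499 gf 37.0 F [ 0.3 -0.4 -2.3]
```

move_arm:
  motion:
    - [[-0.014,0.02,0],[0,0,0],-0.4]
    - [[-0.031,0.043,0],[0,0,0],-0.4]
    - [[-0.031,0.043,0],[0,0,0],-0.4]
    - [[-0.031,0.043,0],[0,0,0],-0.4]
    - [[-0.031,0.043,0],[0,0,0],-0.4]
    - [[-0.031,0.043,0],[0,0,0],-0.4]
    - [[-0.031,0.043,0],[0,0,0],-0.4]
    - [[-0.031,0.043,0],[0,0,0],-0.4]
    - [[-0.031,0.043,0],[0,0,0],-0.4]
    - [[-0.019,0.03,0],[0,0,0],-0.4]
    - [[0,0,0],[0,0,0],-0.4]

```text
clock: 23.05
position: [0.6043, 0.2805, 0.1433]
ee_rot: [-0.115, 0.993, 0.001, -0.001]
ft_force: [-0.8, -0.5, -2.6]
grip_width: 0.5
grasp_force: 36.9
```

move_arm:
  motion:
    - [[0,0,0],[0,0,0.1],-0.4]
    - [[0,0,0],[0,0,0.16],-0.4]
    - [[0,0,0],[0,0,0.16],-0.4]
    - [[0,0,0],[0,0,0.15],-0.4]
    - [[0,0,0],[0,0,0.1],-0.4]
    - [[0,0,0],[0,0,0],-0.4]

```text
clock: 23.65
position: [0.6048, 0.2748, 0.1445]
ee_rot: [0.151, 0.988, -0.001, -0.001]
ft_force: [0.2, -0.5, -2.9]
grip_width: 0.496
grasp_force: 36.9
```

```bash
python3 go.py .6075 .2757 .0383 72.8
```

```text
pos [0.6048 0.2748 0.1445] psi 72.6 shift [-0.0032  0.0024  0.1416] rows>= 2.1 turn [-0.0019 -0.0018 -0.0045] rows>= 0.0
q [-0.8   0.5   0.41  1.47 -0.21  1.22  0.91] t 23.65 w 0.496 gf 36.9 F [ 0.2 -0.5 -2.9]
```

move_arm:
  motion:
    - [[-0.0032,0.0024,0.02],[-0.002,-0.002,-0.004],-0.4]
    - [[0,0,0.04],[0,0,0],-0.4]
    - [[0,0,0.03],[0,0,0],-0.4]
    - [[0,0,0.02],[0,0,0],-0.4]
    - [[0,0,0],[0,0,0],-0.4]
    - [[0,0,0],[0,0,0],-0.4]

```text
clock: 24.25
position: [0.6086, 0.2767, 0.0634]
ee_rot: [0.149, 0.989, 0.001, 0.001]
ft_force: [-0.1, -0.4, -1.0]
grip_width: 0.494
grasp_force: 36.9
```

```bash
python3 go.py .6075 .2757 .0383 72.8; python3 - <<'E'
from h import *
c=vision.camera("scene")["pixels"];t=vision.camera("top")["pixels"]
cv2.imwrite("pics/l.png",np.hstack([crop(c,340,130,480,250,2.8),crop(t,95,130,235,250,2.8)]))
E
```

```text
pos [0.6086 0.2767 0.0634] psi 72.9 shift [ 0.0011 -0.0017  0.0334] rows>= 0.5 turn [0.0023 0.0018 0.0024] rows>= 0.0
q [-0.78  0.58  0.39  1.53 -0.24  1.07  0.94] t 24.25 w 0.494 gf 36.9 F [-0.1 -0.4 -1. ]
```

move_arm:
  motion:
    - [[0.001,-0.0015,0.01],[0.002,0.002,0],-0.4]
    - [[0,0,0.01],[0,0,0],-0.4]
    - [[0,0,0.007],[0,0,0],-0.4]
    - [[0,0,0.003],[0,0,0],-0.4]
    - [[0,0,0],[0,0,0],-0.4]

```text
clock: 24.85
position: [0.607, 0.2758, 0.0401]
ee_rot: [0.149, 0.989, -0.0, -0.001]
ft_force: [-0.1, 0.0, -2.0]
grip_width: 0.498
grasp_force: 36.9
```

move_arm:
  motion:
    - [[0,0,0.001],[0,0,0],-0.4]
    - [[0,0,0],[0,0,0],-0.4]

```text
clock: 25.05
position: [0.6074, 0.276, 0.0401]
ee_rot: [0.149, 0.989, 0.0, -0.0]
ft_force: [-0.6, -0.7, -2.9]
grip_width: 0.501
grasp_force: 36.9
```

move_arm:
  motion:
    - [[0,0,0.001],[0,0,0],-0.4]
    - [[0,0,0],[0,0,0],-0.4]

```text
clock: 25.25
position: [0.6074, 0.2759, 0.0393]
ee_rot: [0.149, 0.989, 0.0, -0.0]
ft_force: [1.1, -0.1, -1.6]
grip_width: 0.5
grasp_force: 36.9
```

move_arm:
  motion:
    - [[0,0,0.001],[0,0,0],-0.4]
    - [[0,0,0],[0,0,0],-0.4]

```text
clock: 25.45
position: [0.6074, 0.276, 0.0385]
ee_rot: [0.149, 0.989, 0.0, -0.0]
ft_force: [-0.2, -0.8, -1.4]
grip_width: 0.503
grasp_force: 37.0
```

move_arm:
  motion:
    - [[0,0,0.001],[0,0,0],-0.4]
    - [[0,0,0],[0,0,0],-0.4]

```text
clock: 25.65
position: [0.6074, 0.276, 0.0384]
ee_rot: [0.149, 0.989, 0.0, -0.0]
ft_force: [-3.2, -0.9, 4.0]
grip_width: 0.502
grasp_force: 37.6
```

Contact at exactly the expected height. Release and rise.

move_arm:
  motion:
    - [[0,0,-0.0005],[0,0,0],-0.4]
    - [[0,0,-0.0005],[0,0,0],-0.05]
    - [[0,0,0],[0,0,0],0.1]
    - [[0,0,0],[0,0,0],0.25]
    - [[0,0,0],[0,0,0],0.4]
    - [[0,0,0],[0,0,0],0.4]
    - [[0,0,-0.02],[0,0,0],0.4]
    - [[0,0,-0.04],[0,0,0],0.4]
    - [[0,0,-0.05],[0,0,0],0.4]
    - [[0,0,-0.03],[0,0,0],0.4]

```text
clock: 26.65
position: [0.6085, 0.2761, 0.1478]
ee_rot: [0.149, 0.989, 0.001, 0.001]
ft_force: [1.1, 0.0, 0.7]
grip_width: 0.702
grasp_force: 0.0
```

```bash
python3 go.py .569 -.250 .018 37
```

```text
pos [0.6085 0.2761 0.1478] psi 72.9 shift [-0.156  -0.6863  0.1714] rows>= 10.9 turn [0.0046 0.0018 0.7969] rows>= 4.2
q [-0.79  0.5   0.41  1.46 -0.21  1.22  0.92] t 26.65 w 0.702 gf 0.0 F [1.1 0.  0.7]
```

move_arm:
  motion:
    - [[-0.006,-0.028,0],[0,0,0],0.7]
    - [[-0.0125,-0.055,0],[0,0,0],0.7]
    - [[-0.0125,-0.055,0],[0,0,0],0.7]
    - [[-0.0125,-0.055,0],[0,0,0],0.7]
    - [[-0.0125,-0.055,0],[0,0,0],0.7]
    - [[-0.0125,-0.055,0],[0,0,0],0.7]
    - [[-0.0125,-0.055,0],[0,0,0],0.7]
    - [[-0.0125,-0.055,0],[0,0,0],0.7]
    - [[-0.0125,-0.055,0],[0,0,0],0.7]
    - [[-0.0125,-0.055,0],[0,0,0],0.7]
    - [[-0.0125,-0.055,0],[0,0,0],0.7]
    - [[-0.0125,-0.055,0],[0,0,0],0.7]

```text
clock: 27.85
position: [0.5704, -0.2112, 0.1447]
ee_rot: [0.149, 0.989, 0.0, 0.001]
ft_force: [0.1, -0.7, 0.6]
grip_width: 0.855
grasp_force: 0.0
```

move_arm:
  motion:
    - [[-0.0125,-0.053,0],[0,0,0],0.7]
    - [[0,0,0],[0,0,0.1],0.7]
    - [[0,0,0],[0,0,0.17],0.7]
    - [[0,0,0],[0,0,0.17],0.7]
    - [[0,0,0],[0,0,0.17],0.7]
    - [[0,0,0],[0,0,0.17],0.7]
    - [[0,0,0],[0,0,0],0.7]

```text
clock: 28.55
position: [0.568, -0.2502, 0.1443]
ee_rot: [0.441, 0.898, 0.0, 0.0]
ft_force: [0.4, -0.0, -0.4]
grip_width: 0.852
grasp_force: 0.0
```

```bash
python3 go.py .569 -.250 .014 37
```

```text
pos [ 0.568  -0.2502  0.1443] psi 37.7 shift [-0.0006  0.0011  0.1737] rows>= 2.6 turn [0.0007 0.0002 0.0149] rows>= 0.1
q [-0.22  0.46  0.73  1.62 -0.32  1.19  1.24] t 28.55 w 0.852 gf 0.0 F [ 0.4 -0.  -0.4]
```

move_arm:
  motion:
    - [[-0.0006,0.0011,0.03],[0,0,0],0.7]
    - [[0,0,0.05],[0,0,0],0.7]
    - [[0,0,0.05],[0,0,0],0.7]
    - [[0,0,0.03],[0,0,0],0.7]
    - [[0,0,0.012],[0,0,0],0.7]
    - [[0,0,0],[0,0,0],0.5]
    - [[0,0,0],[0,0,0],0.35]
    - [[0,0,0],[0,0,0],0.2]
    - [[0,0,0],[0,0,0],-0.2]
    - [[0,0,0],[0,0,0],-0.2]
    - [[0,0,0],[0,0,0],-0.2]
    - [[0,0,0],[0,0,0],-0.2]
  newtons: 30

```text
clock: 29.75
position: [0.5696, -0.2506, 0.0165]
ee_rot: [0.44, 0.898, 0.0, 0.001]
ft_force: [-1.3, 0.3, 6.8]
grip_width: 0.593
grasp_force: 29.9
```

```bash
python3 go.py .5158 .3041 .15 72.8; python3 - <<'E'
from m import *
T=vision.camera("top");S=vision.camera("scene")
for c,th in((T,150),(S,180)):
    px=proj(c,[.6075,.2757,.047])[0]; B=cv2.resize(c["pixels"],None,fx=4,fy=4,interpolation=cv2.INTER_CUBIC).min(2)
    print(px, [int(B[int(px[1]*4+d),int(px[0]*4)]) for d in(-60,-30,0,30,60)])
    k=(cnt(B>th,px*4)+.5)/4-.5; r=cv2.minAreaRect((cast(c,k,.047)*1000).astype(np.float32)); print(r)
E
```

```text
pos [ 0.5696 -0.2506  0.0165] psi 37.8 shift [ 0.628   0.3971 -0.1783] rows>= 11.5 turn [ 0.0015  0.0027 -0.7774] rows>= 4.1
q [-0.15  0.61  0.65  1.71 -0.43  0.97  1.32] t 29.75 w 0.593 gf 29.9 F [-1.3  0.3  6.8]
[144.89895111 165.01143237] [116, 193, 193, 193, 153]
((602.4957275390625, 269.8823547363281), (88.17498779296875, 89.35108947753906), 72.76892852783203)
[434.50061849 199.57919784] [166, 223, 222, 225, 94]
((606.9447631835938, 277.38818359375), (43.08499526977539, 64.00813293457031), 72.7998046875)
```

The backlight sits correctly: 43 × 64 mm at the expected height, aligned and centred. The tube is gripped, so carry it over.

move_arm:
  motion:
    - [[0,0,-0.01],[0,0,0],-0.2]
    - [[0,0,-0.03],[0,0,0],-0.2]
    - [[0,0,-0.05],[0,0,0],-0.2]
    - [[0,0,-0.05],[0,0,0],-0.2]
    - [[0.02,0.0125,-0.03],[0,0,0],-0.2]
    - [[0.043,0.0275,0],[0,0,0],-0.2]
    - [[0.043,0.0275,0],[0,0,0],-0.2]
    - [[0.043,0.0275,0],[0,0,0],-0.2]
    - [[0.043,0.0275,0],[0,0,0],-0.2]
    - [[0.043,0.0275,0],[0,0,0],-0.2]
    - [[0.043,0.0275,0],[0,0,0],-0.2]
    - [[0.043,0.0275,0],[0,0,0],-0.2]

```text
clock: 31.05
position: [0.5426, 0.0358, 0.1432]
ee_rot: [0.44, 0.898, 0.001, 0.0]
ft_force: [0.3, 0.3, -0.9]
grip_width: 0.593
grasp_force: 31.5
```

move_arm:
  motion:
    - [[0.043,0.0275,0],[0,0,0],-0.2]
    - [[0.043,0.0275,0],[0,0,0],-0.2]
    - [[0.043,0.0275,0],[0,0,0],-0.2]
    - [[0.043,0.0275,0],[0,0,0],-0.2]
    - [[0.043,0.0275,0],[0,0,0],-0.2]
    - [[0.043,0.0275,0],[0,0,0],-0.2]
    - [[0.043,0.0275,0],[0,0,0],-0.2]
    - [[0,0,0],[0,0,0],-0.2]

```text
clock: 31.85
position: [0.5165, 0.3079, 0.1427]
ee_rot: [0.436, 0.9, 0.001, -0.001]
ft_force: [-1.3, -0.2, -1.9]
grip_width: 0.595
grasp_force: 31.6
```

```bash
python3 go.py .5158 .3041 .0455 72.8
```

```text
pos [0.5165 0.3079 0.1427] psi 38.3 shift [-0.0037 -0.0042  0.1296] rows>= 1.9 turn [ 0.0032 -0.0024 -0.7677] rows>= 4.0
q [-1.03  0.37  0.52  1.66 -0.2   1.16  0.21] t 31.85 w 0.595 gf 31.6 F [-1.3 -0.2 -1.9]
```

move_arm:
  motion:
    - [[-0.0037,-0.0042,0.01],[0.003,-0.002,0],-0.2]
    - [[0,0,0.03],[0,0,0],-0.2]
    - [[0,0,0],[0,0,0],-0.2]
    - [[0,0,0],[0,0,0],-0.2]

```text
clock: 32.25
position: [0.5179, 0.2956, 0.1123]
ee_rot: [0.441, 0.898, -0.002, 0.0]
ft_force: [-0.7, 0.2, 0.3]
grip_width: 0.593
grasp_force: 31.7
```

```bash
python3 go.py .5158 .3041 .0455 38; python3 - <<'E'
from h import *
S=vision.camera("scene");T=vision.camera("top")
print(cast(T,np.array([127,295])/4+[94.6,129.6],.063),cast(S,np.array([618-392,100])/2.8+[339.7,129.7],.063))
cv2.imwrite("pics/n.png",crop(S["pixels"],340,110,480,250,4))
E
```

```text
pos [0.5179 0.2956 0.1123] psi 37.7 shift [0.0109 0.005  0.089 ] rows>= 1.3 turn [-0.0039  0.002  -0.0071] rows>= 0.0
q [-1.02  0.39  0.52  1.7  -0.21  1.1   0.23] t 32.25 w 0.593 gf 31.7 F [-0.7  0.2  0.3]
[[0.51683581 0.30588849]] [[0.52050725 0.30284458]]
```

View pics/n.png

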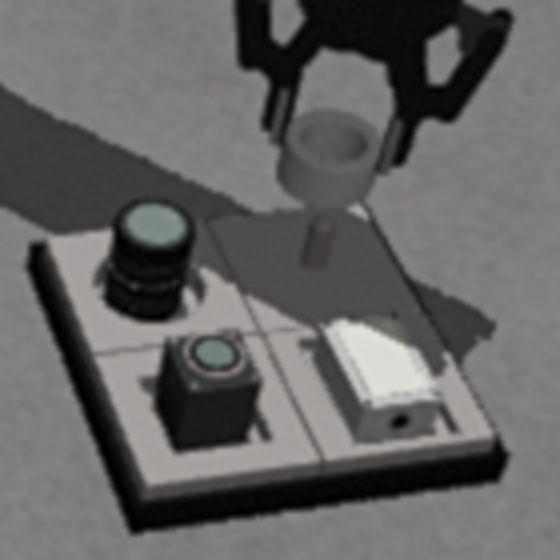

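All three pieces sit level, and the tube is upright above the post (tube at (330,158), post at (318,238)). Correct the offset and lower.

move_arm:
  motion:
    - [[0.0105,0.005,0],[-0.004,0.002,0],-0.2]
    - [[0,0,0],[0,0,0],-0.2]
    - [[0,0,0],[0,0,0],-0.2]

```text
clock: 32.65
position: [0.5157, 0.3062, 0.1123]
ee_rot: [0.44, 0.898, 0.001, 0.0]
ft_force: [0.5, 0.7, -0.6]
grip_width: 0.591
grasp_force: 31.7
```

```bash
python3 go.py .5165 .304 .0455 38
```

```text
pos [0.5157 0.3062 0.1123] psi 37.8 shift [-0.003 -0.001  0.089] rows>= 1.3 turn [ 0.0015 -0.0007 -0.0036] rows>= 0.0
q [-1.03  0.4   0.52  1.7  -0.22  1.1   0.21] t 32.65 w 0.591 gf 31.7 F [ 0.5  0.7 -0.6]
```

move_arm:
  motion:
    - [[-0.002,0,0.01],[0.001,0,0],-0.2]
    - [[0,0,0.02],[0,0,0],-0.2]
    - [[0,0,0.02],[0,0,0],-0.2]
    - [[0,0,0.02],[0,0,0],-0.2]
    - [[0,0,0.01],[0,0,0],-0.2]
    - [[0,0,0.005],[0,0,0],-0.2]
    - [[0,0,0],[0,0,0],-0.2]
    - [[0,0,0],[0,0,0],-0.2]

```text
clock: 33.45
position: [0.517, 0.3046, 0.0487]
ee_rot: [0.44, 0.898, 0.0, -0.0]
ft_force: [-0.1, -0.9, -0.6]
grip_width: 0.593
grasp_force: 31.7
```

move_arm:
  motion:
    - [[0,0,0.0015],[0,0,0],-0.2]
    - [[0,0,0],[0,0,0],-0.2]

```text
clock: 33.65
position: [0.5168, 0.3046, 0.0474]
ee_rot: [0.44, 0.898, 0.0, -0.0]
ft_force: [-0.0, -0.3, -0.8]
grip_width: 0.594
grasp_force: 31.7
```

move_arm:
  motion:
    - [[0,0,0.001],[0,0,0],-0.2]
    - [[0,0,0],[0,0,0],-0.2]

```text
clock: 33.85
position: [0.5167, 0.3045, 0.0464]
ee_rot: [0.44, 0.898, 0.0, -0.0]
ft_force: [-0.4, 0.3, -1.2]
grip_width: 0.595
grasp_force: 31.7
```

move_arm:
  motion:
    - [[0,0,0.001],[0,0,0],-0.2]
    - [[0,0,0],[0,0,0],-0.2]

```text
clock: 34.05
position: [0.5167, 0.3045, 0.0456]
ee_rot: [0.44, 0.898, 0.0, -0.0]
ft_force: [-0.4, -0.4, -1.0]
grip_width: 0.589
grasp_force: 31.7
```

move_arm:
  motion:
    - [[0,0,0.001],[0,0,0],-0.2]
    - [[0,0,0],[0,0,0],-0.2]

```text
clock: 34.25
position: [0.5167, 0.3045, 0.0455]
ee_rot: [0.44, 0.898, 0.0, -0.0]
ft_force: [-3.2, -1.7, 6.8]
grip_width: 0.595
grasp_force: 32.3
```

Contact. Release, rise and move clear.

move_arm:
  motion:
    - [[0,0,-0.0007],[0,0,0],-0.2]
    - [[0,0,-0.0005],[0,0,0],0.1]
    - [[0,0,0],[0,0,0],0.25]
    - [[0,0,0],[0,0,0],0.4]
    - [[0,0,0],[0,0,0],0.5]
    - [[0,0,0],[0,0,0],0.5]
    - [[0,0,-0.02],[0,0,0],0.5]
    - [[0,0,-0.04],[0,0,0],0.5]
    - [[0,0,-0.05],[0,0,0],0.5]
    - [[0,0,-0.05],[0,0,0],0.5]

```text
clock: 35.25
position: [0.5167, 0.3041, 0.1681]
ee_rot: [0.44, 0.898, 0.0, -0.0]
ft_force: [0.6, -0.6, 0.4]
grip_width: 0.751
grasp_force: 0.0
```

move_arm:
  motion:
    - [[-0.02,-0.02,0],[0,0,0],0.5]
    - [[-0.04,-0.03,0],[0,0,0],0.5]
    - [[-0.04,-0.03,0],[0,0,0],0.5]
    - [[-0.04,-0.03,0],[0,0,0],0.5]
    - [[-0.04,-0.03,0],[0,0,0],0.5]
    - [[-0.04,-0.03,0],[0,0,0],0.5]
    - [[-0.04,-0.03,0],[0,0,0],0.5]
    - [[-0.04,-0.03,0],[0,0,0],0.5]
    - [[-0.03,-0.02,0],[0,0,0],0.5]
    - [[0,0,0],[0,0,0],0.5]

```text
clock: 36.25
position: [0.5203, -0.0107, 0.167]
ee_rot: [0.443, 0.897, 0.0, 0.001]
ft_force: [0.3, 0.5, 0.2]
grip_width: 0.748
grasp_force: 0.0
```

```bash
python3 - <<'E'
from m import *
T=vision.camera("top");S=vision.camera("scene")
def B(c): return cv2.resize(c["pixels"],None,fx=4,fy=4,interpolation=cv2.INTER_CUBIC).astype(int)
def c_(c,m,X):
    k=(cnt(m,proj(c,X)[0]*4)+.5)/4-.5; r=cv2.fitEllipse((cast(c,k,X[2])*1000).astype(np.float32)); print(np.round(X,3),np.round(r[0],1),np.round(r[1],1))
b=B(S);g=(b[:,:,1]-b[:,:,0]>4)&(b[:,:,1]>85)
c_(S,g,[.5791,.184,.069]);c_(S,g,[.4873,.2124,.071])
for th in(185,195,205): c_(S,b.min(2)>th,[.5167,.3045,.057])
c_(S,b.min(2)>th-20,[.6075,.2757,.047])
E
```

```text
[0.579 0.184 0.069] [578.8 185.8] [18.5 18.7]
[0.487 0.212 0.071] [485.  214.1] [31.5 32.6]
[0.517 0.304 0.057] [517.6 305.3] [46.4 47.2]
[0.517 0.304 0.057] [517.5 305.1] [42.3 43.1]
[0.517 0.304 0.057] [613.4 269.4] [33.2 59. ]
[0.608 0.276 0.047] [607.  276.6] [45.7 66.1]
```

All four pieces measure in place, at the right heights and centred. Handing in.

```bash
python3 -c "
from workcell import order
print(order.hand_in())"
```

```text
the job is handed in; nothing more can be done
None
```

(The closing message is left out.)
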